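# Release the pump hood with the key and open the purge valve

### The arm

A 7-joint arm with a two-finger parallel gripper is mounted at the origin on the work surface. World frame = base frame: x ahead of the robot, y to its left, z up, the work surface at z = 0. Lengths are in mm, angles in rad, forces in N, time in s.
With the tool pointing down it reaches from about 400 to 750 mm from the base axis. Payload 19.5 kg.
Tool frame: the origin (TCP) lies on the mounting face of the last link; the fingertips stand 173 mm ahead of it and the grasp point (between the pads) lies 155 mm ahead of it; z points along the fingers, y is the direction in which the jaws open and shut (so a half turn about z gives the same grasp; the last joint's range is limited). The gripper opens to 85 mm and grips with 20 to 120 N. Pads are 22 mm wide; open, the fingers measure 114 mm over their backs; the gripper's body (76 mm by 85 mm) begins 54 mm behind the grasp point. The pads swing forward as they close: fully open they stand 13 mm farther back than shut.
Start: joints at [-1.292, 0.707, -0.028, 1.485, 0.022, 0.951, -0.075], TCP at [181.306, 545.659, 404.668] pointing down, gripper open.
Joint ranges: [-2.71, 2.71], [-0.32, 2.16], [-1.57, 1.52], [0, 2.45], [-1.46, 4.6], [0, 2.02], [-2.83, 2.83]. Speed limits (rad/s): [1.89, 1.89, 2.57, 2.57, 3.01, 3.01, 3.01].

### API

Orientations are given as a rotation vector (axis times angle).
In Python, from workcell import env, grab_frame, finder gives the robot as it stands.
- The arm moves only by the tool carry_out, never from a script. Its argument "series" is text: rows parted by semicolons, each of 7 numbers parted by spaces: the finger opening in mm, from 0 to 85.4, then the shift along the tool's x, y, z in mm, then the turn, a rotation vector about the tool's x, y, z in rad. In form: gripper tx ty tz rx ry rz; .... A call has 1 to 20 rows; each row shifts and turns the pose as measured when the row begins, along the tool's axes as they then stand; what a row does not reach is not made up. A row lasts 1/12 s, in which the tool goes at most 41.7 mm and 7.16 degrees, less where a joint would pass 70% of its speed; a pose out of reach is approached as far as the arm can. A call is refused whole if a number of a shift passes 41.7 or a number of a turn 0.125, either way. A call with a gripper value outside its range is refused whole. The fingers move at their own pace and stop on an object; "grip_force" is the grip in N (left out, the last holds). Time passes only in rows, so rows that do not move let the fingers close. It gives the time, the measured TCP pose, the force and the opening at its end, in the units of the state.
- env.sense(): the state, without advancing time (a new reading comes with each control period).
- grab_frame(name): name is "scene" or "top"; returns a dict with "frame" (400x640x3 uint8, red, green, blue), "camera_matrix" (3x3 intrinsics, pixels), "extrinsics" (4x4, takes a point from camera to world coordinates). Camera axes: x right, y up, looking along -z (the intrinsics and any distortion apply to the point x, -y, -z); pixel columns grow to the right and rows downward; lengths in mm; the calibration is good to about 2 mm. A picture is of the moment at which its call begins. There is no depth.
- env.sign_off(): hands the job in, once; it reports no verdict.
Trained networks look in a picture, given as the dict that the camera call returned (one of the last four; its "shot" number tells which), for a name from the list of things; names that differ only in an ending like _2 or _b are one class to them, and where a whole thing is asked for, a point or a joint stands for the part that bears it (a point fixed in the world has none). Each returns a list of dicts, best first, with "conf" (0 to 1); they miss things now and then, are a little off and sometimes report something else, mostly with a low value. They report only what shows in the picture. A call takes as long as a camera call. They do not tell look-alikes from the thing itself.
- finder.find_in(query, picture): "box" ([left, top, width, height] in pixels, round what is visible of it).
- finder.tip_of(query, picture): "point" ([row, column] in pixels: a listed point, or the origin of a listed thing).
The state is a dict: "time_s": time; "q": joint angles; "dq": joint speeds; "joint_efforts": joint torques, N m; "tool_pos": TCP position; "ee_rot": TCP orientation; "wrist_force": force on the tool from outside, world axes, zero at the start; "torque": the same for the moment, N m; "grip_width": finger opening in mm.
Only numpy, scipy, OpenCV 4.12 (cv2) and the standard library are available. Lean on these libraries where they do the work, as an engineer would, in place of code of your own. Each camera call takes 0.05 s, during which the arm holds its last target. There are 200 camera calls.

### The job

Open the purge valve of the pump module: take the release key from its stand and push its shank straight down through the slot in the module's top until the hidden latch lets the grey hood spring up a little. Then swing the hood up and back past upright so that it stays open, and after that turn the bar knob beneath it counter-clockwise (seen from above) all the way to its stop. When all is done the key must hang upright in its stand again, and the vial rack and the two bottles must be where they were.

Things in the scene. Friction and masses are not known exactly. Their poses are not given: they have to be found in the camera images.
- module: white pump module, a fixed box 395 mm deep (x), 260 mm wide (y), 120 mm high, top face flat at 120 mm. Its origin is on the bench; the front face lies 175 mm to -x of it. In its frame (x runs from the front to the rear): slot at (-135, 0, 120) mm, hood over x -63 to 61 and y -55 to 55, hood hinge line along y at (65, 0, 124), knob axis at (-15, 0)
- slot (a point): centre of the mouth of the slot in the module's top face, axes as the module's. The slot is 12 mm along x, 30 mm along y, through a 4 mm plate into a hollow. The latch tab, 26 mm wide and wider than the slot along x, lies unseen 25 mm below the mouth, straight under it
- latch (a joint): the hidden spring latch, rad: 0 at rest, 0.2 fully pressed (tab about 14 mm down). The hood is let go at about 0.11 (tab about 7 mm down); pressing takes 2 N at first and 6 N at the end stop. It springs back when let go
- hood (a joint): grey hood (a five-sided shell 124 mm long, 110 mm wide, its top 42 mm above the module's top face, walls 3 mm), rad: 0 shut and latched; springs up to about 0.25 when the latch is released; 1.57 upright; 1.85 end stop. Its hinge is stiff (0.1 N m) and it stays where it is left. A small steel catch, 16 mm wide, hangs 17 mm below the middle of its front edge. Without the key the latch holds it shut
- hood_hinge (a point): middle of the hood's hinge line, at the hood's far edge, 4 mm above the module's top face; turns with the hood
- hood_disc (a point): centre of the hood's thumb disc, a grey disc 22 mm in diameter and 12 mm thick (along y, the hinge line's direction) on a thin stem in front of the hood's front wall: 28 mm above the module's top face while shut, 26 mm in front of the wall, 154 mm before and 24 mm above the hinge. Taken from above across its 12 mm with the finger ends, it can turn between the fingers while it is led round the hinge; moves with the hood
- knob (a joint): black bar knob of the purge valve under the hood, rad: 0 or a little more at the start, grows counter-clockwise seen from above, stop at 1.3. Turns with 0.06 N m of friction and stays
- knob_grip (a point): on the knob's axis, 22 mm above the module's top face, 10 mm below the knob's top. The grip is an upright bar 40 mm long along this point's x, 12 mm thick along its y, 22 mm tall (from 10 to 32 mm above the module's top) on a disc of 40 mm diameter; turns with the knob
- key_handle (a point): centre of the release key's handle: a black square handle 20 x 20 mm, 55 mm tall along z, faces along this point's x and y. Below it a steel flange 34 x 34 x 4 mm (top face 27.5 mm below this point) and a round steel shank 7 mm in diameter, 75 mm long, pointing down. 80 g. It starts upright in the stand, its flange resting on the stand's top
- key_tip (a point): lower end of the key's shank, 106.5 mm below key_handle
- stand_hole (a point): centre of the mouth of the stand's hole at its top, axes as the stand's. The stand is a fixed white block 60 x 60 mm, 85 mm high, with a square through hole 19 mm wide; the key's shank hangs in it and its flange rests on the top, so that the key_handle point is 31.5 mm above this point
- vials_mid (a point): centre of the white vial rack, 80 x 140 x 36 mm, vial caps up to 47 mm high; leave alone
- amber_mid (a point): centre of the amber bottle, 90 mm in diameter, 190 mm high; leave alone
- clear_mid (a point): centre of the clear bottle, 70 mm in diameter, 150 mm high; leave alone
There are look-alikes about, which are no part of the job. What is shaped like the part that bears key_handle but blue or red is not meant.

How it is judged:
By the outcome, as a careful person would: the job done as asked, in the order asked, and still so for the second after the job is handed in, with the robot touching nothing.
It also fails if it takes over 64 s, if anything falls off the work surface, if the arm or the gripper's body presses on something with over 40 N, if the wrist force passes 120 N, or if a joint passes its speed limit or range.

## Working session

There is one attempt and no reset: what is moved stays moved. The work goes in short steps, Python scripts to look and compute and a tool call to move; the robot and the scene stay as the last step left them, time stands still between calls to the robot, and variables do not carry over. Pictures are saved under pics/ and viewed, about 8 in all and at most 12, crops included, and the job is handed in when it is done.

Besides the shell and the picture viewer there is one more tool, called by a JSON object that holds its "method" and its "body". carry_out: Moves the arm, as the interface text tells. Its arguments: {"type":"object","properties":{"series":{"type":"string"},"grip_force":{"type":"number"}},"required":["series"]}

```bash
mkdir -p pics; ls
cat > h.py <<'E'
import numpy as np,cv2
from workcell import env,grab_frame,finder
from scipy.spatial.transform import Rotation as R
def save(p,n,crop=None,s=1):
    f=p["frame"]
    if crop: l,t,w,h=crop; f=f[t:t+h,l:l+w]
    if s!=1: f=cv2.resize(f,None,fx=s,fy=s,interpolation=cv2.INTER_CUBIC)
    cv2.imwrite("pics/"+n,f[:,:,::-1])
def ray(p,rc):
    K=np.array(p["camera_matrix"]);E=np.array(p["extrinsics"])
    d=np.linalg.inv(K)@[rc[1],rc[0],1]; d=np.array([d[0],-d[1],-d[2]])
    return E[:3,3],E[:3,:3]@d/np.linalg.norm(d)
def atz(p,rc,z):
    o,d=ray(p,rc); return o+d*(z-o[2])/d[2]
def tri(p1,a,p2,b):
    o1,d1=ray(p1,a);o2,d2=ray(p2,b)
    s=np.linalg.lstsq(np.c_[d1,-d2],o2-o1,rcond=None)[0]
    A=o1+d1*s[0];B=o2+d2*s[1]; return (A+B)/2,np.linalg.norm(A-B)
def proj(p,X):
    K=np.array(p["camera_matrix"]);E=np.array(p["extrinsics"])
    c=E[:3,:3].T@(np.array(X)-E[:3,3]); u=K@[c[0],-c[1],-c[2]]; return u[1]/u[2],u[0]/u[2]
E
cat > a.py <<'E'
from h import *
np.set_printoptions(precision=1,suppress=True)
s=grab_frame("scene");t=grab_frame("top")
print({k:v for k,v in s.items() if k!="frame"})
print(t["camera_matrix"],t["extrinsics"])
save(s,"s0.png");save(t,"t0.png")
for q in ["module","slot","hood_hinge","hood_disc","key_handle","key_tip","stand_hole","vials_mid","amber_mid","clear_mid"]:
    a=finder.tip_of(q,s);b=finder.tip_of(q,t)
    print(q,[(np.round(x["point"]),round(x["conf"],2)) for x in a[:4]],[(np.round(x["point"]),round(x["conf"],2)) for x in b[:4]])
    for x in a[:3]:
        for y in b[:3]:
            P,e=tri(s,x["point"],t,y["point"])
            if e<12: print("   ",P,round(e,1))
print(env.sense())
E
python3 a.py
```

```text
pics
{'camera_matrix': array([[484.9,   0. , 322.4],
       [  0. , 484.9, 199.7],
       [  0. ,   0. ,   1. ]]), 'extrinsics': array([[   0.1,   -0.6,    0.8, 1506.3],
       [   1. ,    0. ,   -0. ,  -86.8],
       [  -0. ,    0.8,    0.6,  898.3],
       [   0. ,    0. ,    0. ,    1. ]]), 'shot': 1}
[[472.8   0.  312.8]
 [  0.  472.8 200.4]
 [  0.    0.    1. ]] [[  -0.     1.    -0.1  427.9]
 [  -1.    -0.    -0.   -36.4]
 [  -0.     0.1    1.  1334.9]
 [   0.     0.     0.     1. ]]
module [(array([247., 351.]), 0.76)] []
slot [(array([184., 341.]), 0.6)] [(array([230., 298.]), 0.72), (array([210., 292.]), 0.17)]
    [425.9  21.1 112.6] 5.8
hood_hinge [(array([226., 361.]), 0.88)] [(array([154., 282.]), 0.69)]
    [620.8  55.2 128.3] 1.9
hood_disc [(array([182., 343.]), 0.71)] [(array([213., 294.]), 0.57)]
    [468.7  26.8 149.6] 2.8
key_handle [(array([225., 202.]), 0.85), (array([201., 174.]), 0.56), (array([194., 214.]), 0.48), (array([168., 228.]), 0.48)] [(array([264., 419.]), 0.72), (array([220., 430.]), 0.56), (array([215., 473.]), 0.49), (array([177., 434.]), 0.48)]
  
[... 326 characters left out ...]
 [(array([219., 444.]), 0.66)] [(array([210., 196.]), 0.77)]
    [485.7 310.5  17.7] 2.3
amber_mid [(array([237., 481.]), 0.55), (array([201., 214.]), 0.36)] [(array([143., 173.]), 0.87)]
    [659.6 344.5 105.1] 3.4
clear_mid [(array([262., 185.]), 0.72)] [(array([142., 444.]), 0.7)]
    [ 655.1 -373.8   71.4] 0.4
{'time_s': 1.1, 'q': array([-1.3,  0.7, -0. ,  1.5,  0. ,  1. , -0.1]), 'dq': array([-0., -0., -0., -0.,  0., -0., -0.]), 'joint_efforts': array([ -0. , -88.3,   1.2, -23.6,   0. ,   0. ,  -0. ]), 'tool_pos': array([181.3, 545.7, 404.7]), 'ee_rot': array([-0.5, -3.1,  0. ]), 'wrist_force': array([-0.2,  0.3, -0.1]), 'torque': array([ 0., -0.,  0.]), 'grip_width': 85.45015922177576}
```

View images.

View pics/s0.png

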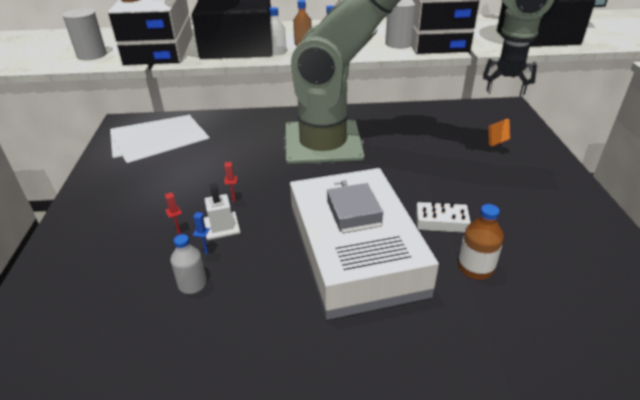

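View pics/t0.png

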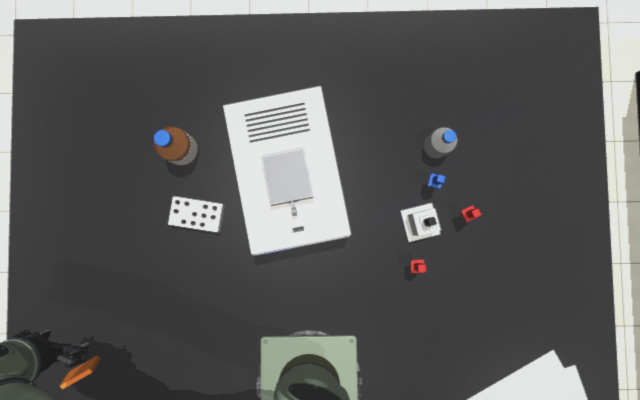

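```bash
cat > b.py <<'E'
from h import *
s=cv2.imread("pics/s0.png");t=cv2.imread("pics/t0.png")
r=lambda f,l,tp,w,h,k:cv2.resize(f[tp:tp+h,l:l+w],None,fx=k,fy=k,interpolation=cv2.INTER_CUBIC)
o=np.zeros((600,800,3),np.uint8)
a=r(t,215,80,145,180,3);o[:540,:435]=a
a=r(t,396,195,50,50,7);a=a[:300];o[:300,445:795]=a
a=r(s,190,175,50,65,5);a=a[:300];o[300:600,445:695]=a
cv2.imwrite("pics/c0.png",o)
# corners of white top face in top view
p=grab_frame("top");g=cv2.cvtColor(p["frame"],cv2.COLOR_RGB2GRAY).astype(np.float32)
c=np.array([[225,105],[321,87],[350,236],[251,254]],np.float32).reshape(-1,1,2)
cc=cv2.cornerSubPix(g,c.copy(),(5,5),(-1,-1),(3,50,.01)).reshape(-1,2)
np.set_printoptions(precision=1,suppress=True)
P=np.array([atz(p,(v,u),120)[:2] for u,v in cc]);print(cc,P)
M=np.array([[220,130],[220,-130],[-175,-130],[-175,130]])
A=cv2.estimateAffinePartial2D(M.astype(np.float32),P.astype(np.float32))[0];print(A[:,2],np.degrees(np.arctan2(A[1,0],A[0,0])),np.hypot(A[0,0],A[1,0]))
f=lambda x,y:A@[x,y,1]
sc=np.hypot(A[0,0],A[1,0])
for n,x,y in [("slot",-135,0),("disc",-89,0),("hinge",65,0),("knob",-15,0)]:print(n,f(x,y))
E
python3 b.py
```

```text
[[222.5 105.1]
 [320.4  85.5]
 [350.5 234.9]
 [251.1 254.2]] [[ 754.1  211.6]
 [ 800.8  -45.2]
 [ 410.6 -115.4]
 [ 365.2  139.9]]
[560.5  43.7] 10.28579280925151 1.001866419814332
slot [427.4  19.6]
disc [472.8  27.8]
hinge [624.6  55.4]
knob [545.7  41. ]
```

View pics/c0.png

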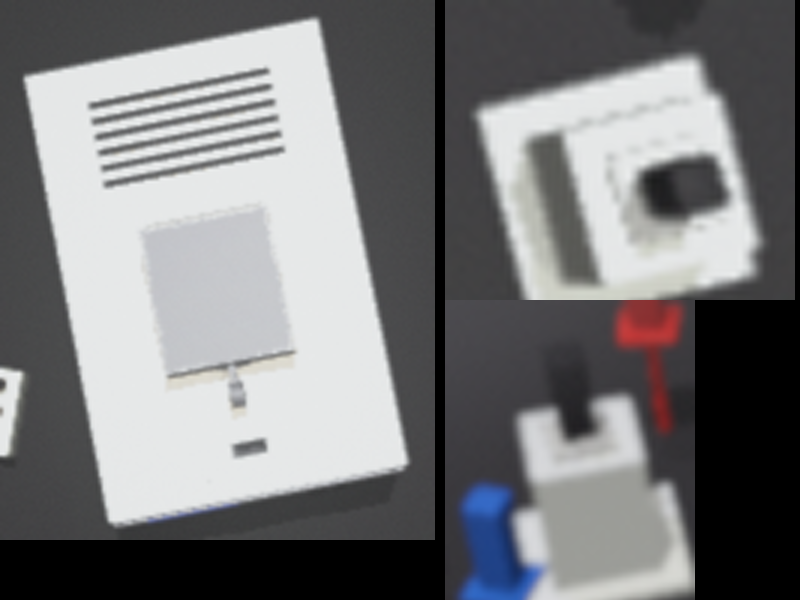

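```bash
cat > c.py <<'E'
from h import *
np.set_printoptions(precision=3,suppress=True)
s=grab_frame("scene");t=grab_frame("top")
for q,z in [("stand_hole",85),("key_handle",116.5),("slot",120),("hood_disc",148)]:
  for p in (s,t):
    for x in finder.tip_of(q,p)[:4]: print(q,p["shot"],np.round(x["point"],1),round(x["conf"],2),atz(p,x["point"],z))
e=env.sense();Rm=R.from_rotvec(e["ee_rot"]).as_matrix();print(e["q"],e["tool_pos"],Rm)
E
python3 c.py
```

```text
stand_hole 4 [203.5 215.3] 0.67 [ 448.099 -321.022   85.   ]
stand_hole 4 [246.  352.7] 0.66 [645.415  33.015  85.   ]
stand_hole 4 [216.7 443.3] 0.42 [553.342 281.378  85.   ]
stand_hole 5 [222.4 424.7] 0.8 [ 439.608 -313.467   85.   ]
key_handle 4 [226. 202.] 0.73 [ 577.7  -335.02  116.5 ]
key_handle 4 [200.9 171.8] 0.52 [ 468.384 -428.443  116.5  ]
key_handle 4 [193.8 214.4] 0.48 [ 446.085 -319.023  116.5  ]
key_handle 4 [169.  228.4] 0.48 [ 329.029 -291.807  116.5  ]
key_handle 5 [215.  474.3] 0.75 [ 456.151 -433.842  116.5  ]
key_handle 5 [266.5 422. ] 0.69 [ 327.027 -296.181  116.5  ]
key_handle 5 [178.6 436.6] 0.58 [ 551.626 -340.524  116.5  ]
key_handle 5 [221.9 429.7] 0.53 [ 440.38 -319.31  116.5 ]
slot 4 [181.7 339.1] 0.78 [423.109  20.047 120.   ]
slot 4 [236.9 483.6] 0.64 [675.683 340.841 120.   ]
slot 4 [195.  214.4] 0.52 [ 456.225 -317.39   120.   ]
slot 5 [231.8 296.9] 0.6 [420.645  21.798 120.   ]
hood_disc 4 [185.5 340.5] 0.87 [479.469  18.284 148.   ]
hood_disc 5 [211.3 294.9] 0.65 [472.295  24.741 148.   ]
[-1.292  0.706 -0.028  1.485  0.022  0.951 -0.076] [181.304 545.661 404.674] [[-0.949  0.315 -0.   ]
 [ 0.315  0.949 -0.   ]
 [ 0.    -0.    -1.   ]]
```

```bash
cat > path.py <<'E'
from h import *
def state():
    e=env.sense();Rm=R.from_rotvec(e["ee_rot"]).as_matrix()
    print("t",round(e["time_s"],2),"pos",np.round(e["tool_pos"],1),"yaw_y",round(np.degrees(np.arctan2(Rm[1,1],Rm[0,1])),1),"z",np.round(Rm[:,2],3),"F",np.round(e["wrist_force"],1),"T",np.round(e["torque"],2),"w",round(e["grip_width"],1),"q",np.round(e["q"],2));return e,Rm
def delta(pos,yawdeg=-79.7):
    "tool-frame shift and turn to target TCP pos with tool down and tool y at yawdeg"
    e,Rm=state();y=np.radians(yawdeg);Y=np.array([np.cos(y),np.sin(y),0]);Z=np.array([0,0,-1.]);T=np.c_[np.cross(Y,Z),Y,Z]
    print("shift",np.round(Rm.T@(np.array(pos)-e["tool_pos"]),1),"turn",np.round(R.from_matrix(Rm.T@T).as_rotvec(),3))
def swing(pos,yawdeg,n,g=85):
    "cylindrical path rows"
    e,Rm=state();p=e["tool_pos"];y=np.arctan2(Rm[1,1],Rm[0,1]);a0,a1=np.arctan2(p[1],p[0]),np.arctan2(pos[1],pos[0]);r0,r1=np.hypot(*p[:2]),np.hypot(*pos[:2])
    dy=(np.radians(yawdeg)-y)/n;rows=[];q=p.copy()
    for k in range(1,n+1):
        u=k/n;a=a0+(a1-a0)*u;r=r0+(r1-r0)*u
        w=np.array([r*np.cos(a),r*np.sin(a),p[2]+(pos[2]-p[2])*u]);d=w-q;q=w
        Y=np.array([np.cos(y),np.sin(y),0]);X=np.cross(Y,[0,0,-1]);y+=dy
        rows.append("%d %.0f %.0f %.0f 0 0 %.2f"%(g,X@d,Y@d,-d[2],-dy))
    print("; ".join(rows))
E
python3 -c "
from path import *
swing([441.5,-320,360],-77,28)"
```

```text
t 1.65 pos [181.3 545.7 404.7] yaw_y 71.6 z [-0. -0. -1.] F [-0.3 -0.  -0.2] T [ 0.   -0.01  0.04] w 85.7 q [-1.29  0.71 -0.03  1.48  0.02  0.95 -0.08]
85 -38 -2 2 0 0 0.09; 85 -38 -1 2 0 0 0.09; 85 -38 -0 2 0 0 0.09; 85 -38 1 2 0 0 0.09; 85 -38 2 2 0 0 0.09; 85 -38 3 2 0 0 0.09; 85 -38 4 2 0 0 0.09; 85 -38 4 2 0 0 0.09; 85 -38 5 2 0 0 0.09; 85 -37 6 2 0 0 0.09; 85 -37 7 2 0 0 0.09; 85 -37 8 2 0 0 0.09; 85 -37 9 2 0 0 0.09; 85 -36 10 2 0 0 0.09; 85 -36 11 2 0 0 0.09; 85 -36 12 2 0 0 0.09; 85 -35 13 2 0 0 0.09; 85 -35 14 2 0 0 0.09; 85 -34 14 2 0 0 0.09; 85 -34 15 2 0 0 0.09; 85 -33 16 2 0 0 0.09; 85 -33 17 2 0 0 0.09; 85 -32 18 2 0 0 0.09; 85 -32 19 2 0 0 0.09; 85 -31 19 2 0 0 0.09; 85 -31 20 2 0 0 0.09; 85 -30 21 2 0 0 0.09; 85 -30 22 2 0 0 0.09
```

{"method": "carry_out", "body": {"series": "85 -38 -2 0 0 0 0.09; 85 -38 -1 0 0 0 0.09; 85 -38 0 0 0 0 0.09; 85 -38 1 0 0 0 0.09; 85 -38 2 0 0 0 0.09; 85 -38 3 0 0 0 0.09; 85 -38 4 0 0 0 0.09; 85 -38 4 0 0 0 0.09; 85 -38 5 0 0 0 0.09; 85 -37 6 0 0 0 0.09; 85 -37 7 0 0 0 0.09; 85 -37 8 0 0 0 0.09; 85 -37 9 0 0 0 0.09; 85 -36 10 0 0 0 0.09; 85 -36 11 0 0 0 0.09; 85 -36 12 0 0 0 0.09; 85 -35 13 0 0 0 0.09; 85 -35 14 0 0 0 0.09; 85 -34 14 0 0 0 0.09; 85 -34 15 0 0 0 0.09", "grip_force": 30}}

```text
time_s: 3.32
tool_pos: [559.6, -70.5, 400.3]
ee_rot: [-2.789, -1.437, -0.004]
wrist_force: [0.5, -0.4, -0.3]
grip_width: 84.9
```

```bash
python3 -c "
from path import *
swing([441.5,-320,380],-77,15,60)"
```

```text
t 3.32 pos [559.6 -70.5 400.3] yaw_y -35.5 z [ 0.     0.005 -1.   ] F [ 0.5 -0.4 -0.3] T [ 0.01 -0.11 -0.01] w 84.9 q [-0.13  0.73  0.39  1.54 -0.33  0.94 -0.25]
60 -17 8 1 0 0 0.05; 60 -17 8 1 0 0 0.05; 60 -17 8 1 0 0 0.05; 60 -17 8 1 0 0 0.05; 60 -17 8 1 0 0 0.05; 60 -17 9 1 0 0 0.05; 60 -16 9 1 0 0 0.05; 60 -16 9 1 0 0 0.05; 60 -16 9 1 0 0 0.05; 60 -16 10 1 0 0 0.05; 60 -16 10 1 0 0 0.05; 60 -15 10 1 0 0 0.05; 60 -15 10 1 0 0 0.05; 60 -15 10 1 0 0 0.05; 60 -15 11 1 0 0 0.05
```

{"method": "carry_out", "body": {"series": "85 -30 14 0 0 0 0.085; 85 -30 14 0 0 0 0.085; 85 -29 15 0 0 0 0.085; 85 -29 15 0 0 0 0.085; 85 -28 16 2 0 0 0.085; 70 -28 17 2 0 0 0.085; 60 -27 18 2 0 0 0.085; 60 -26 18 2 0 0 0.085; 60 -20 14 2 0 0 0.06; 60 0 0 0 0 0 0"}}

```text
time_s: 4.15
tool_pos: [428.3, -343.0, 388.9]
ee_rot: [-3.131, -0.25, -0.003]
wrist_force: [-0.8, 0.1, 1.2]
grip_width: 60.0
```

```bash
cat > d.py <<'E'
from path import *
delta([441.5,-320,380],-77)
p=grab_frame("top");s=grab_frame("scene");print("key crop px",proj(p,[441.5,-320,116.5]),proj(s,[441.5,-320,116.5]))
a=p["frame"][170:270,380:480];b=s["frame"][140:240,160:260]
save({"frame":np.hstack([a,b])},"k1.png",None,4)
E
python3 d.py
```

```text
t 4.15 pos [ 428.3 -343.   388.9] yaw_y -80.9 z [ 0.002  0.001 -1.   ] F [-0.8  0.1  1.2] T [0.04 0.05 0.  ] w 60.0 q [ 0.34  0.75  0.56  1.62 -0.48  0.91 -0.34]
shift [ 16.7 -20.6   9. ] turn [-0.001 -0.002 -0.068]
key crop px (np.float64(221.4587945541353), np.float64(429.9562454970798)) (np.float64(192.79910778555316), np.float64(214.22357011967048))
```

View pics/k1.png

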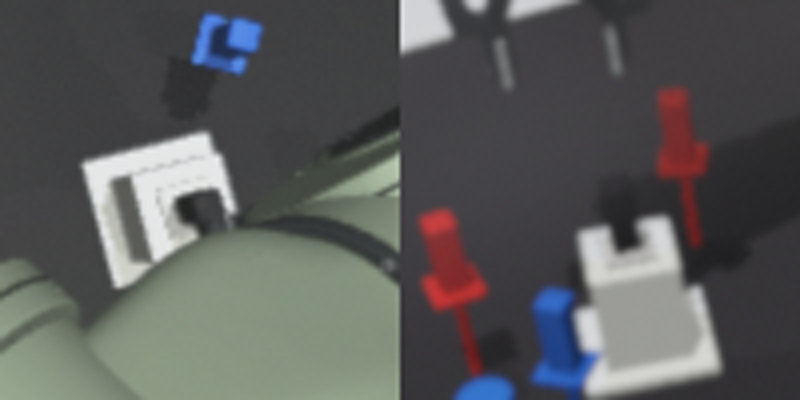

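{"method": "carry_out", "body": {"series": "60 16 -20 6 0 0 -0.06; 60 0 0 0 0 0 0; 60 0 0 30 0 0 0; 60 0 0 0 0 0 0"}}

```text
time_s: 4.58
tool_pos: [447.8, -312.6, 352.5]
ee_rot: [-3.115, -0.378, -0.011]
wrist_force: [0.5, 0.7, -2.3]
grip_width: 59.8
```

```bash
cat > d.py <<'E'
from path import *
delta([441,-319,280],-77)
s=grab_frame("scene")
save(s,"k2.png",(140,100,150,140),4)
E
python3 d.py
```

```text
t 4.58 pos [ 447.8 -312.6  352.5] yaw_y -76.1 z [ 0.006  0.005 -1.   ] F [ 0.5  0.7 -2.3] T [0.06 0.03 0.03] w 59.8 q [ 0.3   0.79  0.5   1.67 -0.5   0.81 -0.3 ]
shift [-8.7  4.8 72.4] turn [-0.003 -0.007  0.015]
```

View pics/k2.png

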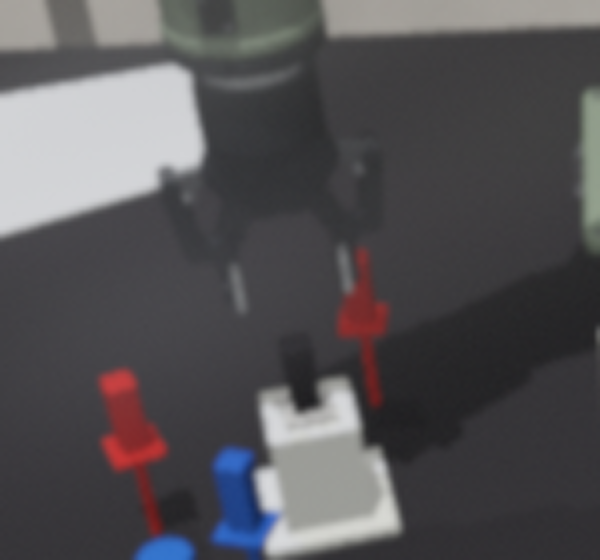

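{"method": "carry_out", "body": {"series": "60 -7 4 20 0 0 0; 60 -2 1 25 0 0 0; 60 0 0 20 0 0 0; 60 0 0 4 0 0 0; 60 0 0 0 0 0 0"}}

```text
time_s: 5.05
tool_pos: [444.2, -319.7, 290.8]
ee_rot: [3.115, 0.388, 0.024]
wrist_force: [0.3, -0.1, 0.7]
grip_width: 60.0
```

```bash
python3 -c "
from path import *
delta([441,-319,280],-77)"
```

```text
t 5.05 pos [ 444.2 -319.7  290.8] yaw_y -75.8 z [ 0.016 -0.001 -1.   ] F [ 0.3 -0.1  0.7] T [-0.02  0.09  0.04] w 60.0 q [ 0.35  0.87  0.43  1.73 -0.56  0.65 -0.23]
shift [-3.1 -1.5 10.7] turn [ 0.004 -0.015  0.021]
```

{"method": "carry_out", "body": {"series": "60 -3 0 8 0.003 -0.015 0.01; 60 -1 0 5 0 0 0; 60 0 0 0 0 0 0; 0 0 0 0 0 0 0; 0 0 0 0 0 0 0; 0 0 0 0 0 0 0; 0 0 0 0 0 0 0; 0 0 0 0 0 0 0", "grip_force": 50}}

```text
time_s: 5.72
tool_pos: [441.5, -321.0, 282.2]
ee_rot: [3.114, 0.373, 0.005]
wrist_force: [-0.1, -0.2, -0.8]
grip_width: 19.7
```

```bash
python3 -c "
from path import *
delta([441,-319,280],-77)"
```

```text
t 5.72 pos [ 441.5 -321.   282.2] yaw_y -76.3 z [ 0.004 -0.004 -1.   ] F [-0.1 -0.2 -0.8] T [ 0.02  0.03 -0.  ] w 19.7 q [ 0.35  0.89  0.43  1.74 -0.57  0.64 -0.23]
shift [-0.1 -2.   2.2] turn [ 0.005 -0.003  0.012]
```

{"method": "carry_out", "body": {"series": "0 0 0 -15 0 0 0; 0 0 0 -35 0 0 0; 0 0 0 -38 0 0 0; 0 0 0 -38 0 0 0; 0 0 0 -15 0 0 0; 0 0 0 0 0 0 0"}}

```text
time_s: 6.22
tool_pos: [440.3, -320.3, 428.7]
ee_rot: [3.116, 0.371, -0.0]
wrist_force: [-0.4, -0.2, -0.8]
grip_width: 19.1
```

```bash
cat > e.py <<'E'
from path import *
e,Rm=state()
s=grab_frame("scene");t=grab_frame("top")
for q,d in (("key_tip",272),("key_handle",165.7)):
  X=e["tool_pos"]+Rm[:,2]*d;print(q,"expected",np.round(X,1),np.round(proj(s,X)),np.round(proj(t,X)))
  for p in (s,t):
    for x in finder.tip_of(q,p)[:4]: print(p["shot"],np.round(x["point"]),round(x["conf"],2),np.round(atz(p,x["point"],X[2])-X,1))
delta([427-1,20,412],-79.7)
E
python3 e.py
```

```text
t 6.22 pos [ 440.3 -320.3  428.7] yaw_y -76.4 z [ 0.    -0.003 -1.   ] F [-0.4 -0.2 -0.8] T [-0.05 -0.04 -0.04] w 19.1 q [ 0.28  0.7   0.58  1.57 -0.43  1.   -0.35]
key_tip expected [ 440.3 -321.2  156.7] [180. 212.] [222. 434.]
9 [253. 205.] 0.74 [276.4  18.    0. ]
9 [182. 210.] 0.73 [ 6.5 -2.3  0. ]
9 [233. 179.] 0.67 [205.2 -50.3   0. ]
9 [199. 235.] 0.63 [88.1 67.8  0. ]
10 [141. 445.] 0.18 [200.5 -32.3  -0. ]
key_handle expected [ 440.3 -320.8  263. ] [146. 205.] [221. 445.]
9 [224. 200.] 0.83 [305.3  26.5   0. ]
9 [202. 170.] 0.82 [226.1 -47.4   0. ]
9 [173. 228.] 0.82 [124.5  66.7   0. ]
9 [150. 202.] 0.77 [16.3 -5.5  0. ]
10 [140. 445.] 0.56 [184.   -5.7  -0. ]
10 [176. 436.] 0.5 [101.5  17.4  -0. ]
t 6.52 pos [ 440.3 -320.1  424.5] yaw_y -76.4 z [-0.005  0.    -1.   ] F [-0.5 -0.5 -0.4] T [-0.06  0.03 -0.05] w 19.7 q [ 0.28  0.7   0.58  1.58 -0.43  1.   -0.35]
shift [  66.  -333.9   12.6] turn [-0.001  0.005  0.057]
```

{"method": "carry_out", "body": {"series": "0 5 -20 0 0 0 0.01; 0 6 -30 0 0 0 0.01; 0 6 -35 0 0 0 0.01; 0 7 -35 0 0 0 0.01; 0 7 -35 0 0 0 0.01; 0 7 -35 0 0 0 0; 0 7 -35 0 0 0 0; 0 7 -35 0 0 0 0; 0 7 -30 0 0 0 0; 0 4 -20 0 0 0 0; 0 0 0 0 0 0 0; 0 0 0 0 0 0 0"}}

```text
time_s: 7.52
tool_pos: [438.8, 10.2, 414.3]
ee_rot: [-3.128, -0.284, 0.034]
wrist_force: [0.1, -1.2, -1.1]
grip_width: 19.2
```

```bash
python3 -c "
from path import *
delta([426,20,412],-79.7)"
```

```text
t 7.52 pos [438.8  10.2 414.3] yaw_y -79.6 z [-0.022 -0.001 -1.   ] F [ 0.1 -1.2 -1.1] T [ 0.   -0.04  0.01] w 19.2 q [-0.49  0.59  0.68  1.94 -0.5   0.81 -0.92]
shift [-10.7 -12.    2.6] turn [-0.003  0.022  0.001]
```

{"method": "carry_out", "body": {"series": "0 -11 -12 0 -0.003 0.022 0; 0 0 0 0 0 0 0; 0 0 0 0 0 0 0"}}

```text
time_s: 7.77
tool_pos: [425.5, 18.7, 413.4]
ee_rot: [3.127, 0.282, -0.001]
wrist_force: [-0.0, -1.1, -0.6]
grip_width: 19.4
```

```bash
cat > f.py <<'E'
from path import *
delta([426,20,412],-79.7)
e,Rm=state()
s=grab_frame("scene");t=grab_frame("top")
for q,X in (("key_tip",e["tool_pos"]+Rm[:,2]*272),("slot",np.array([427.,20,120]))):
  print(q,"expected",np.round(X,1),np.round(proj(s,X),1),np.round(proj(t,X),1))
  for p in (s,t):
    for x in finder.tip_of(q,p)[:3]: print(p["shot"],np.round(x["point"],1),round(x["conf"],2),np.round(atz(p,x["point"],X[2])-X,1))
a=s["frame"][130:230,290:390];b=t["frame"][180:280,250:350]
save({"frame":np.hstack([a,b])},"k3.png",None,4)
E
python3 f.py
```

```text
t 7.77 pos [425.5  18.7 413.4] yaw_y -79.7 z [-0.001 -0.002 -1.   ] F [-0.  -1.1 -0.6] T [-0.03 -0.08  0.01] w 19.4 q [-0.52  0.57  0.68  1.99 -0.51  0.76 -0.92]
shift [ 0.7 -1.2  1.4] turn [ 0.002  0.001 -0.   ]
t 7.77 pos [425.5  18.7 413.4] yaw_y -79.7 z [-0.001 -0.002 -1.   ] F [-0.  -1.1 -0.6] T [-0.03 -0.08  0.01] w 19.4 q [-0.52  0.57  0.68  1.99 -0.51  0.76 -0.92]
key_tip expected [425.3  18.1 141.4] [175.8 338.5] [230.  297.9]
11 [231.2 177.9] 0.7 [ 196.5 -399.9    0. ]
11 [171.9 338.2] 0.69 [-18.8   0.8   0. ]
11 [198.9 232.7] 0.55 [  80.5 -280.2    0. ]
12 [214.6 462.4] 0.72 [  31.7 -414.1    0. ]
12 [211.  195.1] 0.64 [ 52.3 260.    0. ]
slot expected [427.  20. 120.] [182.5 339.2] [229.3 297.6]
11 [182.8 341. ] 0.67 [1.7 4.8 0. ]
```

View pics/k3.png

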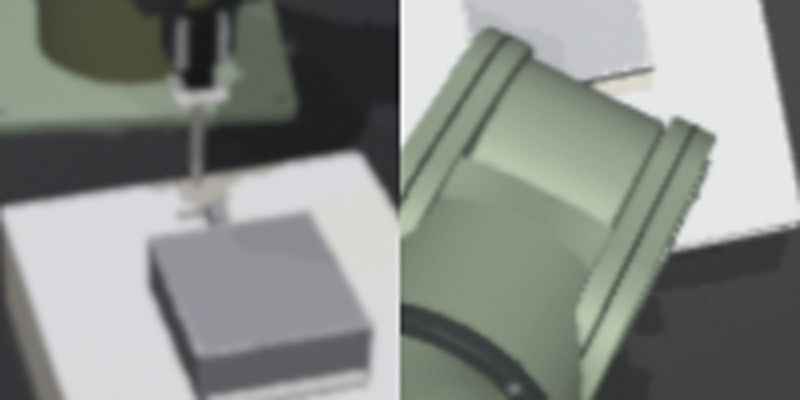

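```bash
cat > g.py <<'E'
from path import *
for n,cam,w in (("t0","top",(222,237,288,308)),("s0","scene",(176,190,328,350))):
    p=grab_frame(cam);g=cv2.cvtColor(cv2.imread("pics/%s.png"%n),cv2.COLOR_BGR2GRAY).astype(float)
    r0,r1,c0,c1=w;c=g[r0:r1,c0:c1]; print(c.astype(int)) if cam=="scene" else 0
    d=np.clip(np.median(c)-30-c,0,None);rr,cc=np.mgrid[r0:r1,c0:c1]
    pt=((d*rr).sum()/d.sum(),(d*cc).sum()/d.sum());print(cam,pt,atz(p,pt,118),atz(p,pt,120))
E
python3 g.py
```

```text
top (np.float64(228.71649086699253), np.float64(297.9089271932081)) [428.49914495  19.18459305 118.        ] [428.49809242  19.09321768 120.        ]
[[179 189 194 196 198 200 202 206 211 213 213 214 215 216 216 217 217 217
  217 217 217 217]
 [206 211 213 214 214 214 215 216 216 217 217 217 217 217 217 217 217 217
  217 217 218 217]
 [215 217 217 217 217 217 217 217 218 217 217 217 217 217 217 216 215 214
  216 217 217 217]
 [217 217 217 217 218 217 217 217 217 217 217 217 216 213 210 207 205 204
  210 215 217 217]
 [217 217 218 218 217 217 217 216 216 216 216 215 209 199 190 185 181 184
  198 211 217 217]
 [218 217 217 217 217 216 213 212 211 209 207 204 194 172 160 162 163 168
  187 206 215 217]
 [217 217 217 217 217 211 202 197 194 189 185 181 168 142 135 151 158 163
  178 200 213 217]
 [217 217 217 217 216 208 190 177 173 170 168 167 155 131 123 142 152 157
  170 193 210 215]
 [217 217 217 217 216 209 193 179 177 180 183 183 173 147 123 131 142 150
  162 185 202 208]
 [217 217 217 217 217 213 206 199 199 202 203 200 190 165 136 130 140 149
  158 173 185 187]
 [217 217 216 216 216 214 211 207 206 205 203 198 189 173 150 142 147 152
  156 161 164 163]
 [213 212 210 208 206 204 201 196 192 188 183 179 174 166 154 147 149 151
  152 152 152 150]
 [201 197 191 186 183 182 178 173 169 163 160 158 157 154 150 148 149 149
  149 149 148 148]
 [178 172 167 161 159 159 157 154 152 151 150 150 150 148 148 148 148 148
  148 148 148 148]]
scene (np.float64(186.09826589595374), np.float64(342.7813977929585)) [441.69122105  28.42371631 118.        ] [444.41984618  28.12840266 120.        ]
```

{"method": "carry_out", "body": {"series": "0 2.6 -0.4 10 0 0 0; 0 0 0 8 0 0 0; 0 0 0 6 0 0 0; 0 0 0 6 0 0 0; 0 0 0 4 0 0 0; 0 0 0 0 0 0 0"}}

```text
time_s: 8.67
tool_pos: [428.2, 19.5, 377.3]
ee_rot: [3.127, 0.281, -0.001]
wrist_force: [0.5, 0.4, -0.0]
grip_width: 19.4
```

```bash
python3 -c "
from path import *
delta([428,19.5,380],-79.7)"
```

```text
t 8.67 pos [428.2  19.5 377.3] yaw_y -79.7 z [-0.    -0.002 -1.   ] F [ 0.5  0.4 -0. ] T [ 0.01 -0.03  0.  ] w 19.4 q [-0.47  0.63  0.61  2.04 -0.58  0.66 -0.87]
shift [-0.2 -0.  -2.7] turn [ 0.002  0.001 -0.   ]
```

{"method": "carry_out", "body": {"series": "0 0 0 6 0 0 0; 0 0 0 5 0 0 0; 0 0 0 4 0 0 0; 0 0 0 3 0 0 0; 0 0 0 0 0 0 0; 0 0 0 0 0 0 0"}}

```text
time_s: 9.17
tool_pos: [427.5, 19.1, 357.7]
ee_rot: [3.128, 0.281, -0.004]
wrist_force: [-1.0, 0.1, 5.0]
grip_width: 19.5
```

```bash
cat > i.py <<'E'
from path import *
e,Rm=state()
s=grab_frame("scene")
for q in ("hood_disc","hood_hinge"):
    print(q,[(np.round(x["point"]),round(x["conf"],2)) for x in finder.tip_of(q,s)[:3]])
import sys
save(s,sys.argv[1],(270,120,120,120),4)
E
python3 i.py k4.png
```

```text
t 9.17 pos [427.5  19.1 357.7] yaw_y -79.7 z [-0.002 -0.002 -1.   ] F [-1.   0.1  5. ] T [-0.02  0.61 -0.  ] w 19.5 q [-0.44  0.65  0.57  2.06 -0.62  0.6  -0.83]
hood_disc [(array([175., 345.]), 0.76), (array([239., 483.]), 0.47)]
hood_hinge [(array([225., 364.]), 0.81)]
```

View pics/k4.png

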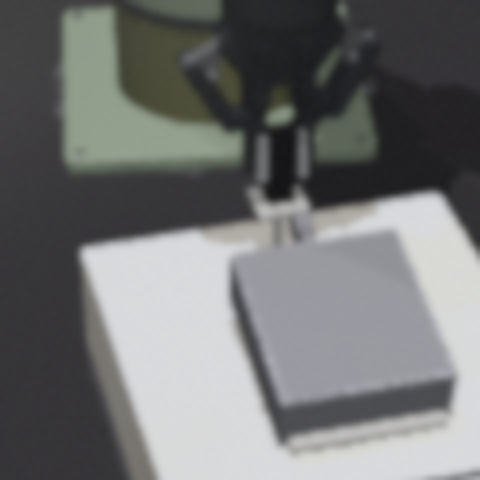

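```bash
cat > m.py <<'E'
from h import *
yaw=np.radians(10.3);O=np.array([560.8,43.2])
def W(x,y,z): return np.array([O[0]+x*np.cos(yaw)-y*np.sin(yaw),O[1]+x*np.sin(yaw)+y*np.cos(yaw),z])
def hood(dx,dz,th,y=0):
    "hood point at hinge-relative shut coordinates (dx,dz), angle th -> world"
    return W(65+dx*np.cos(th)+dz*np.sin(th),y,124-dx*np.sin(th)+dz*np.cos(th))
E
python3 -c "
from m import *
s=grab_frame('scene')
for th in (0,.05,.1,.15,.2,.25,.3):
  print(th,[np.round(proj(s,hood(*a)),1) for a in ((-128,38,th,55),(-128,38,th,-55),(-154,24,th,0),(-4,38,th,-55))])"
```

```text
0 [array([182. , 366.8]), array([188.5, 325.9]), array([183.9, 343.7]), array([218.6, 338.9])]
0.05 [array([180.5, 367.2]), array([187. , 326.1]), array([181.9, 343.9]), array([219. , 339.1])]
0.1 [array([179. , 367.6]), array([185.5, 326.3]), array([179.9, 344.1]), array([219.5, 339.3])]
0.15 [array([177.7, 368. ]), array([184.2, 326.5]), array([178. , 344.4]), array([220. , 339.6])]
0.2 [array([176.4, 368.5]), array([182.9, 326.8]), array([176.2, 344.7]), array([220.6, 339.8])]
0.25 [array([175.2, 369. ]), array([181.8, 327.1]), array([174.5, 345. ]), array([221.2, 340. ])]
0.3 [array([174.2, 369.6]), array([180.7, 327.5]), array([173. , 345.4]), array([221.8, 340.2])]
```

{"method": "carry_out", "body": {"series": "0 0 0 -10 0 0 0; 0 0 0 -25 0 0 0; 0 0 0 -35 0 0 0; 0 0 0 -8 0 0 0; 0 0 0 0 0 0 0"}}

```text
time_s: 9.78
tool_pos: [428.4, 19.2, 439.3]
ee_rot: [3.126, 0.28, -0.001]
wrist_force: [0.3, 0.4, -1.1]
grip_width: 19.5
```

```bash
cat > i.py <<'E'
from path import *
from m import *
import sys
e,Rm=state()
s=grab_frame("scene")
print([(np.round(x["point"],1),round(x["conf"],2)) for x in finder.tip_of("hood_disc",s)[:3]])
save(s,sys.argv[1],(270,120,120,120),4)
g=cv2.cvtColor(s["frame"],cv2.COLOR_RGB2GRAY)
print(g[165:195,350])
delta([441,-320,424],-77)
E
python3 i.py k5.png
```

```text
t 9.78 pos [428.4  19.2 439.3] yaw_y -79.8 z [-0.    -0.003 -1.   ] F [ 0.3  0.4 -1.1] T [ 0.04 -0.02 -0.03] w 19.5 q [-0.55  0.54  0.72  1.93 -0.47  0.84 -0.97]
[(array([175.9, 343.5]), 0.78)]
[ 30  33  34  34  36  38  61 121 174 201 212 215 212 200 176 154 148 147
 149 151 152 154 155 155 156 155 156 155 155 155]
t 9.88 pos [428.2  19.3 437.8] yaw_y -79.8 z [-0.002 -0.003 -1.   ] F [ 0.4 -0.1 -1.1] T [-0.02 -0.05 -0.01] w 19.3 q [-0.55  0.54  0.72  1.94 -0.47  0.84 -0.96]
shift [-47.6 336.1  14.9] turn [ 0.003  0.003 -0.048]
```

{"method": "carry_out", "body": {"series": "0 -3 20 0 0 0 0; 0 -4 32 0 0 0 -0.01; 0 -5 35 0 0 0 -0.01; 0 -5 35 0 0 0 -0.01; 0 -5 35 0 0 0 -0.01; 0 -5 35 0 0 0 -0.01; 0 -5 35 0 0 0 0; 0 -5 35 0 0 0 0; 0 -5 32 0 0 0 0; 0 -3 24 0 0 0 0; 0 -1 12 0 0 0 0; 0 0 0 0 0 0 0"}}

```text
time_s: 10.88
tool_pos: [453.4, -327.9, 421.4]
ee_rot: [-3.112, -0.369, 0.023]
wrist_force: [-0.9, 0.4, -0.8]
grip_width: 19.1
```

```bash
python3 -c "
from path import *
delta([441,-319.5,390],-77)"
```

```text
t 10.88 pos [ 453.4 -327.9  421.4] yaw_y -76.5 z [-0.016  0.006 -1.   ] F [-0.9  0.4 -0.8] T [0.01 0.06 0.  ] w 19.1 q [ 0.28  0.73  0.58  1.52 -0.44  1.04 -0.36]
shift [ -9.6 -10.7  31.7] turn [-0.01   0.014  0.009]
```

{"method": "carry_out", "body": {"series": "0 -10 -10 12 -0.01 0.014 0.01; 0 0 0 10 0 0 0; 0 0 0 0 0 0 0; 0 0 0 0 0 0 0"}}

```text
time_s: 11.22
tool_pos: [440.1, -319.9, 394.5]
ee_rot: [-3.118, -0.351, 0.004]
wrist_force: [0.1, -0.0, -1.6]
grip_width: 19.7
```

```bash
cat > n.py <<'E'
from path import *
e,Rm=state()
delta([441.3,-320.5,370],-77)
s=grab_frame("scene")
X=e["tool_pos"]+Rm[:,2]*272;print("tip",X,proj(s,X))
print([(np.round(x["point"],1),round(x["conf"],2)) for x in finder.tip_of("key_tip",s)[:5]])
save(s,"k5.png",(170,130,90,110),5)
E
python3 n.py
```

```text
t 11.22 pos [ 440.1 -319.9  394.5] yaw_y -77.2 z [-0.003  0.004 -1.   ] F [ 0.1 -0.  -1.6] T [ 0.04 -0.01 -0.05] w 19.7 q [ 0.29  0.74  0.56  1.62 -0.47  0.92 -0.33]
t 11.22 pos [ 440.1 -319.9  394.5] yaw_y -77.2 z [-0.003  0.004 -1.   ] F [ 0.1 -0.  -1.6] T [ 0.04 -0.01 -0.05] w 19.7 q [ 0.29  0.74  0.56  1.62 -0.47  0.92 -0.33]
shift [ 1.   0.9 24.5] turn [-0.004  0.002 -0.003]
tip [ 439.41321924 -318.96971317  122.50741171] (np.float64(190.5342722036066), np.float64(214.3621601189013))
[(array([233.2, 178.8]), 0.8), (array([200.4, 236.1]), 0.79), (array([253.2, 207.1]), 0.67), (array([186.3, 211.6]), 0.66)]
```

View pics/k5.png

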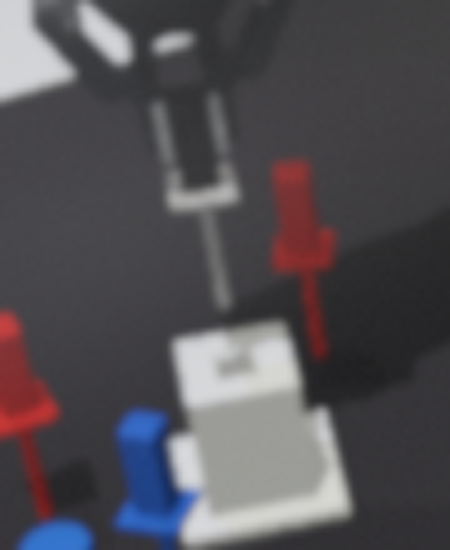

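```bash
python3 -c "
from path import *
s=grab_frame('scene')
print(atz(s,(202,217),85),atz(s,(191,214.8),122.5))
t=grab_frame('top')
# stand top corners in scene crop
for c in ((172,340),(288,320),(302,385),(190,408)): print(atz(s,(130+c[1]/5,170+c[0]/5),85))
"
```

```text
[ 441.74634327 -317.08990254   85.        ] [ 441.62896318 -317.55709944  122.5       ]
[ 420.65602481 -353.97249422   85.        ]
[ 407.35979242 -291.29054145   85.        ]
[ 466.93596394 -278.48599016   85.        ]
[ 481.97106329 -336.70495781   85.        ]
```

{"method": "carry_out", "body": {"series": "0 1 0 15 -0.003 0 0; 0 0 0 20 0 0 0; 0 0 0 10 0 0 0; 0 0 0 0 0 0 0"}}

```text
time_s: 11.75
tool_pos: [442.3, -319.8, 350.8]
ee_rot: [3.118, 0.354, 0.004]
wrist_force: [-0.3, 0.0, -1.0]
grip_width: 19.2
```

```bash
python3 -c "
from path import *
delta([441.3,-320.5,284],-77)"
```

```text
t 11.75 pos [ 442.3 -319.8  350.8] yaw_y -77.1 z [ 0.003 -0.003 -1.   ] F [-0.3  0.  -1. ] T [ 0.04 -0.02  0.  ] w 19.2 q [ 0.3   0.79  0.52  1.68 -0.51  0.81 -0.29]
shift [-1.3  0.2 66.8] turn [ 0.004 -0.002 -0.001]
```

In the hole by about 6 mm with no force; carry on down.

{"method": "carry_out", "body": {"series": "0 -1 0 15 0.003 0 0; 0 -0.5 0 20 0 0 0; 0 0 0 15 0 0 0; 0 0 0 8 0 0 0; 0 0 0 0 0 0 0"}}

```text
time_s: 12.17
tool_pos: [442.2, -320.7, 294.2]
ee_rot: [3.118, 0.356, 0.01]
wrist_force: [-0.7, -0.0, -0.7]
grip_width: 19.4
```

```bash
python3 -c "
from path import *
delta([441.3,-320.5,282.5],-77)"
```

```text
t 12.17 pos [ 442.2 -320.7  294.2] yaw_y -77.0 z [ 0.007 -0.003 -1.   ] F [-0.7 -0.  -0.7] T [ 0.03 -0.01  0.  ] w 19.4 q [ 0.34  0.87  0.45  1.73 -0.57  0.67 -0.23]
shift [-0.9 -0.4 11.7] turn [ 0.004 -0.006  0.   ]
```

{"method": "carry_out", "body": {"series": "0 -0.5 0 6 0.004 -0.006 0; 0 0 0 5 0 0 0; 0 0 0 0 0 0 0; 0 0 0 1 0 0 0; 0 0 0 0 0 0 0"}}

```text
time_s: 12.58
tool_pos: [442.5, -321.2, 284.1]
ee_rot: [3.119, 0.357, 0.003]
wrist_force: [0.3, -0.7, -1.9]
grip_width: 19.4
```

```bash
python3 -c "
from path import *
delta([441.3,-320.5,282.2],-77)"
```

```text
t 12.58 pos [ 442.5 -321.2  284.1] yaw_y -76.9 z [ 0.002 -0.002 -1.   ] F [ 0.3 -0.7 -1.9] T [-0.    0.04  0.07] w 19.4 q [ 0.34  0.89  0.45  1.73 -0.58  0.65 -0.23]
shift [-1.  -1.   1.9] turn [ 0.002 -0.002  0.001]
```

{"method": "carry_out", "body": {"series": "0 0 0 2 0 0 0; 0 0 0 0.5 0 0 0; 0 0 0 0 0 0 0; 30 0 0 0 0 0 0; 60 0 0 0 0 0 0; 60 0 0 0 0 0 0; 60 0 0 0 0 0 0; 60 0 0 0 0 0 0; 60 0 0 -20 0 0 0; 60 0 0 -35 0 0 0; 60 0 0 -38 0 0 0; 60 0 0 -30 0 0 0; 60 0 0 -10 0 0 0; 60 0 0 0 0 0 0"}}

```text
time_s: 13.75
tool_pos: [441.5, -321.1, 420.7]
ee_rot: [3.12, 0.355, 0.0]
wrist_force: [-0.1, -0.3, 0.1]
grip_width: 59.9
```

```bash
cat > o.py <<'E'
from path import *
from m import *
s=grab_frame("scene")
print("key",[(np.round(x["point"],1),round(x["conf"],2)) for x in finder.tip_of("key_handle",s)[:5]])
a=s["frame"][130:230,160:260];b=s["frame"][150:250,290:390]
save({"frame":np.hstack([a,b])},"k6.png",None,4)
t=hood(-154,24,.22);print("disc",t)
delta(t+[0,0,230],-79.7)
E
python3 o.py
```

```text
key [(array([201.5, 169.9]), 0.83), (array([172.7, 228.7]), 0.79), (array([196.5, 212.4]), 0.78), (array([226. , 203.4]), 0.74)]
disc [482.03931769  28.88675819 181.02890074]
t 13.85 pos [ 441.5 -320.9  418.5] yaw_y -77.0 z [-0.002 -0.    -1.   ] F [-0.1  0.1 -1.4] T [ 0.   -0.01 -0.01] w 59.7 q [ 0.28  0.71  0.59  1.58 -0.45  0.99 -0.34]
shift [ 118.  -331.7    7.3] turn [-0.     0.002  0.047]
```

View pics/k6.png

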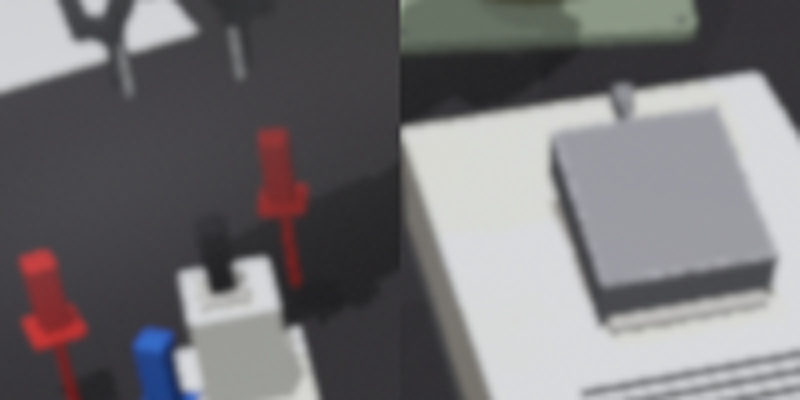

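{"method": "carry_out", "body": {"series": "60 8 -25 0 0 0 0.01; 60 12 -33 0 0 0 0.01; 60 12 -33 0 0 0 0.01; 60 12 -33 0 0 0 0.01; 60 12 -33 0 0 0 0.01; 60 12 -33 0 0 0 0; 60 12 -33 0 0 0 0; 60 12 -33 0 0 0 0; 50 12 -33 0 0 0 0; 50 10 -26 0 0 0 0; 50 5 -14 0 0 0 0; 50 0 0 0 0 0 0; 50 0 0 0 0 0 0"}}

```text
time_s: 14.93
tool_pos: [496.5, 41.9, 401.2]
ee_rot: [-3.129, -0.269, 0.04]
wrist_force: [-0.4, 0.3, 0.0]
grip_width: 49.7
```

```bash
cat > p.py <<'E'
from path import *
from m import *
s=grab_frame("scene");t=grab_frame("top")
print("disc",[(np.round(x["point"],1),round(x["conf"],2),np.round(atz(s,x["point"],181))) for x in finder.tip_of("hood_disc",s)[:2]])
for th in (.18,.22,.26): X=hood(-154,24,th);print(X,proj(s,X))
delta(hood(-154,24,.22)+[0,0,162],-79.7)
E
python3 p.py
```

```text
disc [(array([249. , 353.9]), 0.27, array([756.,  20., 181.]))]
[479.90967621  28.49973674 175.18280293] (np.float64(176.930153407487), np.float64(344.54279523862647))
[482.03931769  28.88675819 181.02890074] (np.float64(175.53938093288247), np.float64(344.80949885562))
[484.39726987  29.31527073 186.78376447] (np.float64(174.2157493232848), np.float64(345.10300627900307))
t 15.08 pos [496.5  40.5 401.9] yaw_y -80.3 z [-0.025 -0.001 -1.   ] F [ 0.2 -0.4 -0.5] T [-0.06 -0.06 -0.01] w 49.6 q [-0.51  0.7   0.68  1.76 -0.54  0.91 -0.99]
shift [-14.7   9.2  59.2] turn [-0.003  0.024 -0.011]
```

{"method": "carry_out", "body": {"series": "45 -15 9 3 -0.003 0.024 -0.01; 45 0 0 0 0 0 0; 45 0 0 10 0 0 0; 45 0 0 0 0 0 0"}}

```text
time_s: 15.42
tool_pos: [482.3, 24.7, 389.0]
ee_rot: [3.129, 0.271, 0.001]
wrist_force: [-0.2, 1.2, 0.1]
grip_width: 45.1
```

```bash
cat > p.py <<'E'
from path import *
from m import *
delta(hood(-154,24,.22)+[0,0,162],-79.7)
s=grab_frame("scene")
save(s,"k7.png",(295,100,100,100),6)
E
python3 p.py
```

```text
t 15.42 pos [482.3  24.7 389. ] yaw_y -80.1 z [ 0.001 -0.001 -1.   ] F [-0.2  1.2  0.1] T [-0.04 -0.    0.05] w 45.1 q [-0.47  0.68  0.66  1.84 -0.56  0.81 -0.92]
shift [ 0.5 -4.3 45.9] turn [ 0.001 -0.001 -0.007]
```

View pics/k7.png

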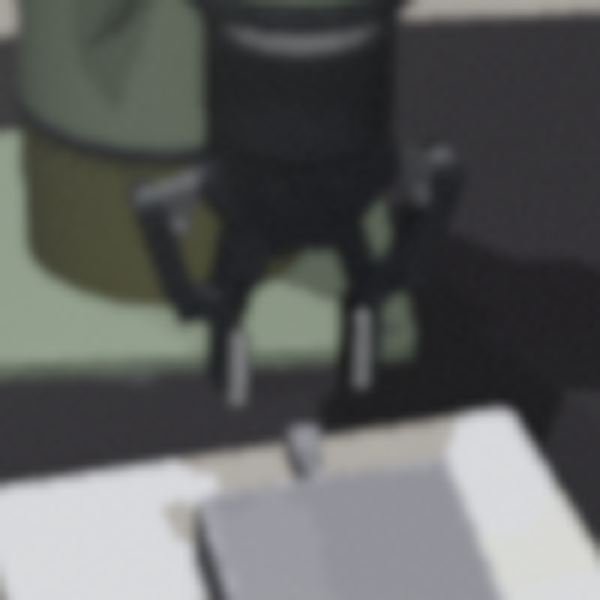

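{"method": "carry_out", "body": {"series": "45 0.5 -2.5 15 0 0 0; 45 0 0 15 0 0 0; 45 0 0 10 0 0 0; 45 0 0 4 0 0 0; 45 0 0 0 0 0 0; 0 0 0 0 0 0 0; 0 0 0 0 0 0 0; 0 0 0 0 0 0 0; 0 0 0 0 0 0 0; 0 0 0 0 0 0 0", "grip_force": 30}}

```text
time_s: 16.3
tool_pos: [483.7, 28.6, 348.5]
ee_rot: [-3.123, -0.271, -0.005]
wrist_force: [1.8, -4.4, -1.9]
grip_width: 10.7
```

```bash
cat > r.py <<'E'
from path import *
from m import *
import sys
e,Rm=state();th0=float(sys.argv[1]);off=[float(v) for v in sys.argv[2].split(",")] # world offset TCP minus disc at grasp
for a in sys.argv[3:]:
    X=hood(-154,24,float(a))+off;print(a,np.round(X,1),"tool",np.round(Rm.T@(X-e["tool_pos"]),1))
delta(hood(-154,24,th0)+off)
E
python3 r.py .22 0,0,162 .22 .4 .6
```

```text
t 16.3 pos [483.7  28.6 348.5] yaw_y -80.1 z [ 0.003  0.007 -1.   ] F [ 1.8 -4.4 -1.9] T [-1.58 -0.21  0.1 ] w 10.7 q [-0.44  0.74  0.59  1.89 -0.63  0.7  -0.87]
.22 [482.   28.9 343. ] tool [-1.6 -0.5  5.4]
.4 [494.4  31.1 368.1] tool [ 11.   -0.8 -19.6]
.6 [513.   34.5 392.8] tool [ 30.1  -1.1 -44.2]
t 16.3 pos [483.7  28.6 348.5] yaw_y -80.1 z [ 0.003  0.007 -1.   ] F [ 1.8 -4.4 -1.9] T [-1.58 -0.21  0.1 ] w 10.7 q [-0.44  0.74  0.59  1.89 -0.63  0.7  -0.87]
shift [-1.6 -0.5  5.4] turn [-0.007 -0.004 -0.007]
```

```bash
python3 -c "
from m import *
import numpy as np
a=[.22]+list(np.arange(.3,1.85,.1))
p=[(-154*np.cos(t)+24*np.sin(t),154*np.sin(t)+24*np.cos(t)) for t in a]
for i in range(1,len(a)): print('%.2f: %.1f %.1f'%(a[i],p[i][0]-p[i-1][0],-(p[i][1]-p[i-1][1])))"
```

```text
0.30: 5.0 -11.4
0.40: 7.5 -13.6
0.50: 8.9 -12.8
0.60: 10.1 -11.9
0.70: 11.2 -10.8
0.80: 12.2 -9.6
0.90: 13.1 -8.4
1.00: 13.9 -7.0
1.10: 14.5 -5.6
1.20: 15.0 -4.1
1.30: 15.4 -2.6
1.40: 15.5 -1.0
1.50: 15.6 0.5
1.60: 15.4 2.1
1.70: 15.2 3.6
1.80: 14.7 5.1
```

{"method": "carry_out", "body": {"series": "0 3 0 -7 0 0 0; 0 5 0 -10 0 0 0; 0 7 0 -12 0 0 0; 0 0 0 0 0 0 0"}}

```text
time_s: 16.63
tool_pos: [499.8, 31.5, 379.9]
ee_rot: [-3.123, -0.273, -0.01]
wrist_force: [0.8, 2.1, -1.7]
grip_width: 11.2
```

```bash
python3 r.py .4 1.6,-0.3,167.4 .4 .5 .6
```

```text
t 16.63 pos [499.8  31.5 379.9] yaw_y -80.0 z [ 0.006  0.007 -1.   ] F [ 0.8  2.1 -1.7] T [ 0.16 -0.16  0.1 ] w 11.2 q [-0.47  0.72  0.64  1.8  -0.58  0.82 -0.93]
.4 [496.   30.8 373.5] tool [-4.   0.   6.3]
.5 [504.7  32.4 386.3] tool [ 5.  -0.1 -6.4]
.6 [514.6  34.2 398.2] tool [ 15.2  -0.2 -18.2]
t 16.63 pos [499.8  31.5 379.9] yaw_y -80.0 z [ 0.006  0.007 -1.   ] F [ 0.8  2.1 -1.7] T [ 0.16 -0.16  0.1 ] w 11.2 q [-0.47  0.72  0.64  1.8  -0.58  0.82 -0.93]
shift [-4.   0.   6.3] turn [-0.006 -0.007 -0.006]
```

Right on the arc (about 0.45 rad), low forces. Continue.

{"method": "carry_out", "body": {"series": "0 10 0 -13 0 0 0; 0 11 0 -11 0 0 0; 0 12 0 -10 0 0 0; 0 13 0 -8.5 0 0 0; 0 0 0 0 0 0 0"}}

```text
time_s: 17.05
tool_pos: [546.3, 40.1, 424.5]
ee_rot: [-3.124, -0.274, -0.009]
wrist_force: [-0.5, 1.4, -3.3]
grip_width: 11.2
```

```bash
python3 r.py .4 1.6,-0.3,167.4 .8 .9 1.0
```

```text
t 17.05 pos [546.3  40.1 424.5] yaw_y -80.0 z [ 0.005  0.006 -1.   ] F [-0.5  1.4 -3.3] T [0.41 0.09 0.08] w 11.2 q [-0.47  0.73  0.69  1.57 -0.53  1.03 -1.02]
.8 [537.7  38.4 418.6] tool [-8.7  0.2  5.9]
.9 [550.7  40.8 427. ] tool [ 4.5  0.1 -2.4]
1.0 [564.4  43.3 434. ] tool [18.4 -0.  -9.3]
t 17.05 pos [546.3  40.1 424.5] yaw_y -80.0 z [ 0.005  0.006 -1.   ] F [-0.5  1.4 -3.3] T [0.41 0.09 0.08] w 11.2 q [-0.47  0.73  0.69  1.57 -0.53  1.03 -1.02]
shift [-51.4   0.6  50.7] turn [-0.005 -0.006 -0.005]
```

{"method": "carry_out", "body": {"series": "0 14 0 -8 0 0 0; 0 14.5 0 -6.5 0 0 0; 0 15 0 -5 0 0 0; 0 15.5 0 -3 0 0 0; 0 0 0 0 0 0 0"}}

```text
time_s: 17.47
tool_pos: [604.4, 50.3, 446.2]
ee_rot: [-3.123, -0.272, 0.0]
wrist_force: [-3.2, 4.0, 8.2]
grip_width: 11.2
```

```bash
python3 r.py .4 1.6,-0.3,167.4 1.3 1.4 1.8
```

```text
t 17.47 pos [604.4  50.3 446.2] yaw_y -80.0 z [-0.001  0.007 -1.   ] F [-3.2  4.   8.2] T [0.96 0.63 0.06] w 11.2 q [-0.43  0.81  0.69  1.3  -0.52  1.22 -1.1 ]
1.3 [608.6  51.3 446.2] tool [ 4.3 -0.3  0. ]
1.4 [623.9  54.1 447.2] tool [19.8 -0.4 -1. ]
1.8 [683.8  65.  435.9] tool [80.7 -0.6 10.4]
t 17.47 pos [604.4  50.3 446.2] yaw_y -80.0 z [-0.001  0.007 -1.   ] F [-3.2  4.   8.2] T [0.96 0.63 0.06] w 11.2 q [-0.43  0.81  0.69  1.3  -0.52  1.22 -1.1 ]
shift [-110.2    0.9   72.7] turn [-0.007 -0.001 -0.006]
```

{"method": "carry_out", "body": {"series": "0 15.5 0 -1 0 0 0; 0 15.5 0 0 0 0 0; 0 15.5 0 2 0 0 0; 0 15 0 3.5 0 0 0; 0 12 0 4 0 0 0; 0 0 0 0 0 0 0"}}

```text
time_s: 17.97
tool_pos: [676.8, 63.0, 438.8]
ee_rot: [-3.12, -0.27, -0.002]
wrist_force: [-0.7, 3.7, 2.2]
grip_width: 10.9
```

```bash
python3 r.py .4 1.6,-0.3,167.4 1.7 1.75 1.8
```

```text
t 17.97 pos [676.8  63.  438.8] yaw_y -80.1 z [ 0.001  0.01  -1.   ] F [-0.7  3.7  2.2] T [0.8  0.24 0.01] w 10.9 q [-0.35  0.94  0.67  0.97 -0.55  1.38 -1.2 ]
1.7 [669.3  62.3 441. ] tool [-7.5 -0.6 -2.3]
1.75 [676.6  63.7 438.7] tool [-0.1 -0.7  0.1]
1.8 [683.8  65.  435.9] tool [ 7.2 -0.7  2.9]
t 17.97 pos [676.8  63.  438.8] yaw_y -80.1 z [ 0.001  0.01  -1.   ] F [-0.7  3.7  2.2] T [0.8  0.24 0.01] w 10.9 q [-0.35  0.94  0.67  0.97 -0.55  1.38 -1.2 ]
shift [-183.8    1.3   64.9] turn [-0.01  -0.002 -0.007]
```

{"method": "carry_out", "body": {"series": "0 7 0 3 0 0 0; 0 2 0 1 0 0 0; 0 0 0 0 0 0 0; 45 0 0 0 0 0 0; 45 0 0 0 0 0 0; 45 0 0 0 0 0 0; 45 0 0 0 0 0 0; 45 0 0 -15 0 0 0; 45 0 0 -25 0 0 0; 45 -10 0 -10 0 0 0; 45 -35 0 0 0 0 0; 45 -38 0 0 0 0 0; 45 -38 0 0 0 0 0; 45 -20 0 0 0 0 0; 45 0 0 0 0 0 0"}}

```text
time_s: 19.22
tool_pos: [552.7, 38.7, 484.5]
ee_rot: [-3.121, -0.264, -0.003]
wrist_force: [1.5, -0.8, 0.4]
grip_width: 44.9
```

```bash
cat > u.py <<'E'
from path import *
from m import *
s=grab_frame("scene");t=grab_frame("top")
for q in ("hood_disc","knob_grip"):
  for p in (s,t): print(q,[(np.round(x["point"],1),round(x["conf"],2)) for x in finder.tip_of(q,p)[:2]])
for th in (1.6,1.7,1.8): print(th,proj(s,hood(-154,24,th)),proj(t,hood(-154,24,th)))
print("knob px",proj(s,W(-15,0,142)),proj(t,W(-15,0,142)),W(-15,0,142))
a=s["frame"][130:230,300:400];b=t["frame"][110:210,240:340]
save({"frame":np.hstack([a,b])},"k8.png",None,4)
delta(W(-15,0,380))
E
python3 u.py
```

```text
hood_disc [(array([192.3, 367.1]), 0.75), (array([181.9, 339.9]), 0.7)]
hood_disc []
knob_grip []
knob_grip []
1.6 (np.float64(183.21898187589036), np.float64(367.5532810737764)) (np.float64(129.8064857118348), np.float64(275.2729670581118))
1.7 (np.float64(188.51845676167076), np.float64(369.6767568444694)) (np.float64(123.67370623112254), np.float64(274.15408226758643))
1.8 (np.float64(194.3514026704402), np.float64(371.7393187606075)) (np.float64(117.93030862097086), np.float64(273.14497694077994))
knob px (np.float64(202.42061976535442), np.float64(351.7230188295295)) (np.float64(182.42307406345057), np.float64(288.39166203011024)) [546.04172443  40.51796677 142.        ]
t 19.52 pos [556.3  39.5 483.2] yaw_y -80.3 z [ 0.001  0.009 -1.   ] F [-0.7  0.   0.3] T [ 0.01  0.03 -0.04] w 44.9 q [-0.47  0.69  0.73  1.42 -0.48  1.21 -1.09]
shift [-10.2  -1.8 103.2] turn [-0.008 -0.002 -0.01 ]
```

View pics/k8.png

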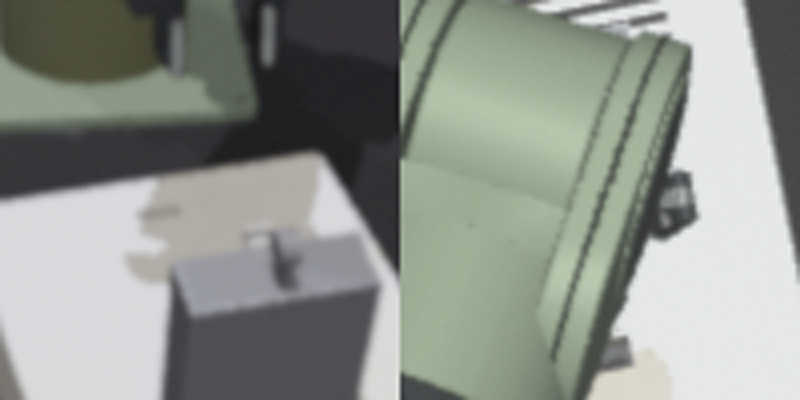

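{"method": "carry_out", "body": {"series": "40 -10 -2 10 -0.008 -0.002 -0.05; 40 0 0 35 0 0 -0.05; 40 0 0 38 0 0 0; 40 0 0 30 0 0 0; 40 0 0 10 0 0 0; 40 0 0 0 0 0 0"}}

```text
time_s: 20.02
tool_pos: [548.7, 39.2, 353.8]
ee_rot: [3.109, 0.43, 0.003]
wrist_force: [0.6, 0.8, 0.1]
grip_width: 40.1
```

```bash
python3 -c "
from path import *
from m import *
delta(W(-15,0,308),-74)"
```

```text
t 20.02 pos [548.7  39.2 353.8] yaw_y -74.3 z [ 0.002 -0.003 -1.   ] F [0.6 0.8 0.1] T [ 0.05 -0.01  0.  ] w 40.1 q [-0.43  0.81  0.6   1.66 -0.57  0.85 -0.88]
shift [-2.3 -2.1 45.8] turn [ 0.003 -0.001 -0.005]
```

{"method": "carry_out", "body": {"series": "40 -2 -2 15 0.003 0 0; 40 0 0 15 0 0 0; 40 0 0 8 0 0 0; 40 0 0 4 0 0 0; 40 0 0 0 0 0 0"}}

```text
time_s: 20.43
tool_pos: [548.6, 40.0, 311.2]
ee_rot: [3.111, 0.429, 0.005]
wrist_force: [-0.8, 0.7, 1.0]
grip_width: 39.6
```

```bash
python3 -c "
from path import *
from m import *
delta(W(-15,0,308),-74)"
```

```text
t 20.43 pos [548.6  40.  311.2] yaw_y -74.3 z [ 0.003 -0.001 -1.   ] F [-0.8  0.7  1. ] T [0.03 0.02 0.  ] w 39.6 q [-0.4   0.87  0.55  1.7  -0.62  0.75 -0.84]
shift [-2.3 -1.2  3.2] turn [ 0.001 -0.003 -0.005]
```

{"method": "carry_out", "body": {"series": "40 -2.5 -1 3 0 -0.003 0; 40 0 0 0 0 0 0; 0 0 0 0 0 0 0; 0 0 0 0 0 0 0; 0 0 0 0 0 0 0; 0 0 0 0 0 0 0; 0 0 0 0 0 0 0", "grip_force": 40}}

```text
time_s: 21.02
tool_pos: [546.2, 41.1, 310.4]
ee_rot: [-3.112, -0.431, -0.003]
wrist_force: [0.9, 2.0, -4.0]
grip_width: 11.0
```

```bash
python3 -c "
from path import *
from m import *
delta(W(-15,0,308),-74)"
```

```text
t 21.02 pos [546.2  41.1 310.4] yaw_y -74.2 z [ 0.002  0.    -1.   ] F [ 0.9  2.  -4. ] T [ 0.3  -0.06 -0.07] w 11.0 q [-0.41  0.87  0.55  1.71 -0.63  0.75 -0.84]
shift [-0.3  0.5  2.4] turn [ 0.    -0.002 -0.004]
```

{"method": "carry_out", "body": {"series": "0 0 0 0 0 0 -0.1; 0 0 0 0 0 0 -0.12; 0 0 0 0 0 0 -0.12; 0 0 0 0 0 0 -0.12; 0 0 0 0 0 0 -0.12; 0 0 0 0 0 0 -0.12; 0 0 0 0 0 0 -0.12; 0 0 0 0 0 0 0"}}

```text
time_s: 21.68
tool_pos: [545.9, 41.3, 310.7]
ee_rot: [-2.658, -1.673, -0.004]
wrist_force: [1.6, 4.2, -6.3]
grip_width: 11.0
```

```bash
python3 -c "
from path import *
from m import *
delta(W(-15,0,310),-5.2)"
```

```text
t 21.68 pos [545.9  41.3 310.7] yaw_y -25.6 z [ 0.002  0.002 -1.   ] F [ 1.6  4.2 -6.3] T [ 1.07 -0.1  -3.49] w 11.0 q [-0.29  0.82  0.31  1.71 -0.37  0.67 -0.23]
shift [-0.7  0.5  0.7] turn [ 0.001 -0.003 -0.357]
```

{"method": "carry_out", "body": {"series": "0 0 0 0 0 0 0; 0 0 0 0 0 0 0"}}

```text
time_s: 21.85
tool_pos: [545.8, 40.9, 310.6]
ee_rot: [-2.664, -1.66, -0.006]
wrist_force: [-0.5, 4.5, -3.3]
grip_width: 11.0
```

```bash
python3 -c "
from path import *
state()"
```

```text
t 21.85 pos [545.8  40.9 310.6] yaw_y -26.1 z [ 0.002  0.005 -1.   ] F [-0.5  4.5 -3.3] T [ 1.03 -0.   -3.44] w 11.0 q [-0.29  0.82  0.31  1.71 -0.37  0.67 -0.24]
```

{"method": "carry_out", "body": {"series": "45 0 0 0 0 0 0; 45 0 0 0 0 0 0; 45 0 0 0 0 0 0; 45 0 0 0 0 0 0; 45 0 0 -20 0 0 0; 45 0 0 -38 0 0 0; 45 0 0 -38 0 0 0; 45 -20 0 -20 0 0 0; 45 -38 10 0 0 0 0; 45 -38 10 0 0 0 0; 45 -38 10 0 0 0 0; 45 -38 10 0 0 0 0; 45 -20 5 0 0 0 0; 45 0 0 0 0 0 0"}}

```text
time_s: 23.02
tool_pos: [499.2, -159.0, 433.5]
ee_rot: [2.66, 1.664, 0.009]
wrist_force: [-0.5, -0.7, 0.0]
grip_width: 44.9
```

```bash
cat > v.py <<'E'
from path import *
from m import *
state();t=grab_frame("top");s=grab_frame("scene")
for q in ("knob","knob_grip"):
  for p in (t,s): print(q,[(np.round(x["point"],1),round(x["conf"],2)) for x in finder.tip_of(q,p)[:2]])
print("box",[(np.round(x["box"]),round(x["conf"],2)) for x in finder.find_in("knob",t)[:2]])
r,c=proj(t,W(-15,0,152));print(r,c)
g=cv2.cvtColor(t["frame"],cv2.COLOR_RGB2GRAY)
r,c=int(r),int(c);print(g[r-14:r+15,c-14:c+15])
save(t,"k9.png",(230,90,120,120),5)
E
python3 v.py
```

```text
t 23.02 pos [ 499.2 -159.   433.5] yaw_y -25.9 z [ 0.007 -0.001 -1.   ] F [-0.5 -0.7  0. ] T [0.01 0.   0.01] w 44.9 q [ 0.05  0.62  0.36  1.63 -0.26  0.93  0.05]Traceback (most recent call last):
  File "v.py", line 5, in <module>
    for p in (t,s): print(q,[(np.round(x["point"],1),round(x["conf"],2)) for x in finder.tip_of(q,p)[:2]])
                                                                                  ~~~~~~~~~~~~~^^^^^
ValueError: it knows: amber_mid, clear_mid, hood_disc, hood_hinge, key_handle, key_tip, knob_grip, module, slot, stand_hole, vials_mid
```

```bash
sed -i 's/("knob","knob_grip")/("knob_grip",)/; s/find_in("knob",t)/find_in("knob_grip",t)/' v.py; sed -i 's/^g=cv2/np.set_printoptions(linewidth=200);g=cv2/' v.py; python3 v.py
```

```text
t 23.12 pos [ 500.3 -155.5  433.3] yaw_y -25.8 z [ 0.007  0.001 -1.   ] F [ 0.1  0.8 -0.4] T [ 0.04 -0.02 -0.04] w 45.2 q [ 0.05  0.62  0.36  1.63 -0.26  0.93  0.05]
knob_grip [(array([178.4, 288.8]), 0.55)]
knob_grip []
box [(array([281., 176.,  15.,  16.]), 0.72)]
182.03529111736003 288.13014173867447
[[231 231 231 232 231 231 231 231 231 231 231 232 232 231 232 232 232 231 232 231 232 231 231 231 232 231 231 231 231]
 [232 232 231 231 231 231 232 231 231 232 231 231 231 232 231 232 232 232 231 232 231 232 231 232 232 231 232 232 232]
 [231 231 231 232 232 232 232 231 232 231 231 231 231 231 231 231 231 231 231 231 231 231 232 231 231 231 231 231 232]
 [232 232 232 232 232 232 231 232 232 231 232 231 231 232 231 231 231 231 231 231 231 231 232 231 231 232 231 231 232]
 [231 231 232 231 231 232 232 232 232 231 231 231 231 231 232 232 232 232 231 231 231 232 231 232 232 232 231 231 232]
 [232 231 231 231 231 231 231 231 231 231 231 231 232 231 231 232 231 231 230 231 231 232 232 231 231 232 231 231 231]
 [232 231 231 231 231 232 232 231 231 231 231 231 231 231 228 229 231 228 227 230
[... 1956 characters left out ...]
231 231 232 231 231 227 227 226 205 176 167 165 156 161 165 166 175 212 228 230 231 231 232 231 231 232]
 [232 232 231 232 232 232 231 231 230 223 225 228 227 227 227 226 224 202 182 191 199 222 228 230 231 232 232 232 232]
 [232 231 232 232 231 231 232 231 231 230 231 231 229 228 227 228 227 218 203 214 218 218 211 224 231 231 232 232 232]
 [231 231 231 232 231 231 231 232 232 232 231 231 228 225 224 222 219 203 177 170 156 138 140 210 230 231 232 231 231]
 [232 231 231 232 232 231 231 231 231 232 231 226 208 182 171 154 136 125 120 117 116 112 124 187 225 231 232 232 231]
 [232 232 232 231 232 232 232 232 232 231 229 207 151 122 117 115 111 111 113 115 118 119 128 177 222 231 231 232 231]]
```

View pics/k9.png

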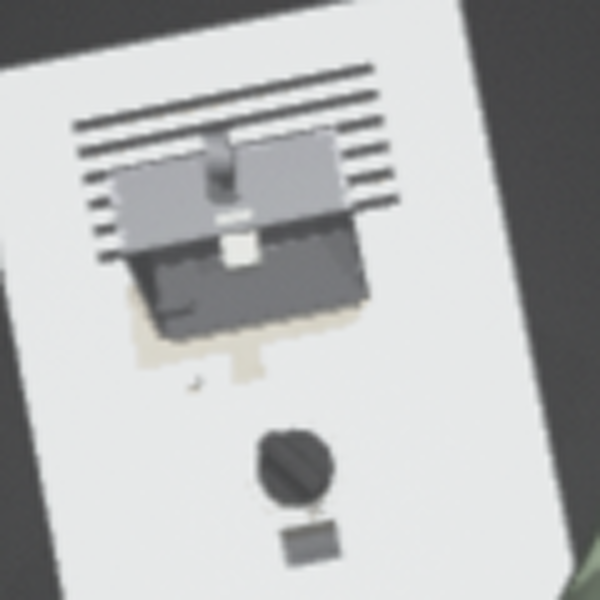

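```bash
python3 -c "
from path import *
from m import *
swing(W(-15,0,400),-45,9,40)"
```

```text
t 23.37 pos [ 500.9 -153.6  433. ] yaw_y -25.5 z [ 0.007  0.002 -1.   ] F [-0.1  0.3 -0.1] T [ 0.02 -0.02  0.01] w 45.1 q [ 0.04  0.62  0.36  1.63 -0.26  0.93  0.05]
40 22 -1 4 0 0 0.04; 40 22 -3 4 0 0 0.04; 40 22 -5 4 0 0 0.04; 40 21 -6 4 0 0 0.04; 40 21 -8 4 0 0 0.04; 40 20 -10 4 0 0 0.04; 40 19 -11 4 0 0 0.04; 40 19 -13 4 0 0 0.04; 40 18 -14 4 0 0 0.04
```

{"method": "carry_out", "body": {"series": "40 22 -1 0 0 0 0.04; 40 25 -3 0 0 0 0.04; 40 25 -5 0 0 0 0.04; 40 24 -7 0 0 0 0.04; 40 24 -9 0 0 0 0.04; 40 22 -11 5 0 0 0.04; 40 20 -12 10 0 0 0.04; 40 14 -13 15 0 0 0.04; 40 0 0 0 0 0 0; 40 0 0 0 0 0 0"}}

```text
time_s: 24.2
tool_pos: [550.2, 45.9, 401.9]
ee_rot: [2.893, 1.223, 0.012]
wrist_force: [0.2, -1.5, 0.5]
grip_width: 40.2
```

```bash
python3 -c "
from path import *
from m import *
delta(W(-15,0,350),-45)"
```

```text
t 24.2 pos [550.2  45.9 401.9] yaw_y -44.2 z [ 0.007  0.002 -1.   ] F [ 0.2 -1.5  0.5] T [-0.07 -0.    0.04] w 40.2 q [-0.38  0.72  0.47  1.59 -0.39  0.92 -0.54]
shift [-7.1  0.6 51.9] turn [ 0.004 -0.006  0.014]
```

{"method": "carry_out", "body": {"series": "40 -7 0.5 10 0.004 -0.006 0.014; 40 0 0 30 0 0 0; 40 0 0 25 0 0 0; 40 0 0 12 0 0 0; 40 0 0 0 0 0 0; 40 0 0 0 0 0 0"}}

```text
time_s: 24.7
tool_pos: [545.9, 39.6, 324.7]
ee_rot: [2.898, 1.209, 0.005]
wrist_force: [0.3, -0.2, -0.2]
grip_width: 40.1
```

```bash
python3 -c "
from path import *
from m import *
delta(W(-15,0,310),-45)"
```

```text
t 24.7 pos [545.9  39.6 324.7] yaw_y -44.7 z [ 0.004 -0.    -1.   ] F [ 0.3 -0.2 -0.2] T [0.01 0.02 0.05] w 40.1 q [-0.34  0.81  0.41  1.7  -0.45  0.72 -0.48]
shift [ 0.7 -0.6 14.7] turn [ 0.003 -0.003  0.005]
```

{"method": "carry_out", "body": {"series": "40 0.5 -0.5 12 0.003 -0.003 0; 40 0 0 4 0 0 0; 40 0 0 0 0 0 0; 0 0 0 0 0 0 0; 0 0 0 0 0 0 0; 0 0 0 0 0 0 0; 0 0 0 0 0 0 0; 0 0 0 0 0 0 0"}}

```text
time_s: 25.37
tool_pos: [545.8, 40.9, 311.0]
ee_rot: [-2.896, -1.212, -0.002]
wrist_force: [2.2, -1.7, -9.7]
grip_width: 10.7
```

```bash
python3 -c "
from path import *
state()"
```

```text
t 25.37 pos [545.8  40.9 311. ] yaw_y -44.6 z [ 0.     0.002 -1.   ] F [ 2.2 -1.7 -9.7] T [-0.54 -0.68  0.03] w 10.7 q [-0.33  0.83  0.39  1.71 -0.46  0.69 -0.47]
```

{"method": "carry_out", "body": {"series": "0 0 0 0 0 0 -0.05; 0 0 0 0 0 0 0"}}

```text
time_s: 25.53
tool_pos: [545.8, 40.9, 310.9]
ee_rot: [-2.865, -1.286, -0.002]
wrist_force: [0.1, 0.5, -5.9]
grip_width: 10.9
```

```bash
python3 -c "
from path import *
state()"
```

```text
t 25.53 pos [545.8  40.9 310.9] yaw_y -41.7 z [ 0.     0.002 -1.   ] F [ 0.1  0.5 -5.9] T [ 0.04 -0.12 -0.25] w 10.9 q [-0.33  0.83  0.38  1.71 -0.45  0.69 -0.44]
```

{"method": "carry_out", "body": {"series": "0 0 0 0 0 0 -0.06; 0 0 0 0 0 0 0"}}

```text
time_s: 25.7
tool_pos: [545.8, 40.9, 311.0]
ee_rot: [-2.826, -1.367, -0.003]
wrist_force: [0.1, 1.0, -8.0]
grip_width: 10.9
```

```bash
python3 -c "
from path import *
state()"
```

```text
t 25.7 pos [545.8  40.9 311. ] yaw_y -38.4 z [ 0.     0.003 -1.   ] F [ 0.1  1.  -8. ] T [ 0.15 -0.2  -1.05] w 10.9 q [-0.32  0.83  0.36  1.71 -0.43  0.69 -0.4 ]
```

{"method": "carry_out", "body": {"series": "40 0 0 0 0 0 0; 40 0 0 0 0 0 0; 40 0 0 0 0 0 0; 40 0 0 0 0 0 0; 40 0 0 -20 0 0 0; 40 0 0 -38 0 0 0; 40 0 0 -38 0 0 0; 40 -20 0 -20 0 0 0; 40 -38 20 0 0 0 0; 40 -38 20 0 0 0 0; 40 -38 20 0 0 0 0; 40 -20 10 0 0 0 0; 40 -10 5 0 0 0 0; 40 0 0 0 0 0 0"}}

```text
time_s: 26.87
tool_pos: [499.2, -138.6, 434.5]
ee_rot: [2.832, 1.354, 0.009]
wrist_force: [-0.1, -0.4, 0.6]
grip_width: 40.0
```

```bash
cat > w.py <<'E'
from path import *
from m import *
np.set_printoptions(linewidth=200)
state();t=grab_frame("top");s=grab_frame("scene")
for q in ("vials_mid","amber_mid","clear_mid","key_handle","hood_disc","stand_hole"):
  for p in (s,t): print(q,[(np.round(x["point"]),round(x["conf"],2)) for x in finder.tip_of(q,p)[:4]])
g=cv2.cvtColor(t["frame"],cv2.COLOR_RGB2GRAY);print(g[176:193,280:297])
for n,p in (("s0",s),("t0",t)):
    d=cv2.absdiff(cv2.cvtColor(cv2.imread("pics/%s.png"%n),cv2.COLOR_BGR2RGB),p["frame"]).max(2)
    for nm,X,h in (("vials",[485,310,20],24),("amber",[660,344,95],32),("clear",[655,-374,75],26),("key",[441,-319,100],16)):
        r,c=map(int,proj(p,X));w=d[r-h:r+h,c-h:c+h];print(n,nm,w.mean().round(1),(w>60).sum())
E
python3 w.py
```

```text
t 26.87 pos [ 499.2 -138.6  434.5] yaw_y -38.9 z [ 0.007  0.    -1.   ] F [-0.1 -0.4  0.6] T [ 0.01 -0.03 -0.04] w 40.0 q [-0.03  0.62  0.43  1.65 -0.31  0.93 -0.16]
vials_mid []
vials_mid [(array([214., 196.]), 0.8)]
amber_mid [(array([237., 486.]), 0.86)]
amber_mid [(array([141., 171.]), 0.64)]
clear_mid [(array([258., 187.]), 0.74)]
clear_mid [(array([141., 444.]), 0.64)]
key_handle [(array([222., 204.]), 0.74), (array([196., 215.]), 0.5), (array([169., 227.]), 0.5), (array([202., 172.]), 0.49)]
key_handle [(array([215., 473.]), 0.78), (array([222., 432.]), 0.65), (array([179., 437.]), 0.56), (array([267., 420.]), 0.5)]
hood_disc [(array([193., 367.]), 0.6)]
hood_disc [(array([120., 271.]), 0.69)]
stand_hole [(array([204., 213.]), 0.95)]
stand_hole [(array([222., 424.]), 0.68), (array([141., 448.]), 0.42)]
[[231 229 218 176 138 142 150 128 111 111 114 127 170 214 228 231 230]
 [231 219 164 111  92  89  91  89  87  88  89  91 104 146 208 227 226]
 [228 185 118  88  85  86  83  80  84  87  88  89  89 101 147 207 227]
 [228 167  97  81  84  86  88  83  81  84  87  90  89  90  97 143 
[... 346 characters left out ...]
  85  93 134]
 [228 174 107  86  84  77  72  70  72  82  85  87  87  87  81  97 169]
 [226 195 128  90  84  84  78  74  71  72  80  86  87  86  84  99 180]
 [228 225 168 104  87  86  85  79  73  71  71  80  85  82  80 126 212]
 [230 228 204 135  91  86  86  85  79  74  73  72  79  79 105 170 220]
 [227 229 226 184 127 100  89  86  83  80  75  74  80 106 158 216 229]
 [231 231 230 226 200 150 112 101 100  97  95 101 118 151 185 222 226]
 [231 231 227 227 226 204 176 165 165 156 161 163 166 175 211 227 230]
 [232 232 231 223 225 227 228 227 226 226 225 202 181 191 198 223 228]]
s0 vials 0.8 0
s0 amber 0.9 0
s0 clear 0.9 0
s0 key 4.4 10
t0 vials 0.9 0
t0 amber 1.3 0
t0 clear 1.9 2
t0 key 7.7 31
```

```bash
python3 -c "
from workcell import env
print(env.sign_off())"
```

```text
the job is handed in; nothing more can be done
None
```

The job is done and handed in at about 27 s of the 64 s allowed. The latch was released with the black key, the key was hung back in its stand, the hood was swung open, and the knob was turned counter-clockwise to its stop.

**Last checks:**
- **Hood:** it stands open at about 1.75–1.8 rad; its disc shows where that angle predicts in both pictures.
- **Key:** it is back in its stand at nearly its old pixel position. The small change in the pictures there fits a slight turn about its axis.
- **Vial rack and bottles:** the pictures around them are unchanged from the start. The finder missed the rack in the last scene picture, but found it in the top one.
- **Knob:** I turned it to the stop, let go, looked, and turned it again. Both times, once let go, it settled at the same angle, and on the second turn the torque rose as soon as I turned further.

**What disagreed:**
- **Knob angle:** the bar rests only about 0.63 rad from the module's x axis, not the stated 1.3 rad. I took the knob's zero to lie about 0.65 rad the other way, but never saw the bar's starting angle, so this is inferred from the spring-back and torque.
- **Over-turn:** on the first turn I went about 0.3 rad past the stop, with about 3.5 N m on the wrist. The knob sprang back when I let go.

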